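# Close the swing clamp on the heat sink

## Task

Clamp the heat sink in its bonding jig: with a finger push the steel strap round until it rests against its stop over the heat sink, then push the raised cam lever all the way down so that the rubber pad presses the heat sink. Do not shove or lift the heat sink out of its nest, do not push the lever down before the strap is over, and leave the other things on the bench where they are.

Things in the scene. Friction and masses are not known exactly. Their poses are not given: they have to be found in the camera images.
- fixture: the bonding jig, fixed to the bench: aluminium plate 90 x 165 x 10 mm. Origin on the bench under the column's axis, z up; plate from y = -35 to +130 mm, x = -45 to +45 mm. Nest (four corner angles, 8 mm high) centred at x = 0, y = +85 mm. Stop post (12 x 14 mm, 62 mm high) at x = +30, y = +42 mm, beside the shut strap
- strap (a joint): swing angle about the column's vertical axis: 0 = shut, at its stop, along the jig's +y over the nest; grows counterclockwise seen from above, to 1.6 rad (along -x). Dark steel bar, 24 mm wide; underside 50, top 64 mm above the bench; reaches 112 mm ahead of the axis, 32 mm behind. Stays where left (friction 0.12 N m). Shut it by pushing the side facing away from the nest, clockwise from above
- strap_pivot (a point): point on the strap's vertical swing axis, at the strap's mid-height (57 mm above the bench)
- strap_end (a point): middle of the strap's rounded free end, 112 mm from the swing axis, mid-height of the bar
- pad: spring-backed rubber pad, 20 mm across, under the strap 85 mm from the swing axis (its screw's top is 74 mm above the bench); the body's origin lies on the swing axis at bench level, not at the pad. Underside 36 mm above the bench with the lever up, 3 mm clear of the heat sink; the lever lowers strap and pad by up to 6.5 mm
- lever (a joint): angle of the cam lever: 0 = fully raised, 0.95 rad = fully down (level) at its stop. It turns with the strap and points the opposite way, away from the strap's free end; its hinge is level, across the strap. It stays where it is left (friction 0.2 N m)
- lever_hinge (a point): cam lever's hinge, on the swing axis, 84 mm above the bench; the fork round it is 28 mm wide and 94 mm high. The lever is a handle 100 mm long, 18 mm wide, 9 mm thick; fully raised it climbs at 0.95 rad (54 degrees) from the level, and down it is level with its top 92 mm above the bench
- lever_tip (a point): middle of the upper face at the free end of the cam lever, 98 mm from its hinge
- heat_sink: black finned heat sink 45 x 45 x 23 mm, loose in the jig's nest with 2 mm of play each side; origin at the centre of its underside, top 33 mm above the bench
- loupe: bystander: black eye loupe 41 mm across, 36 mm high; origin under its centre
- connector_block: bystander: green terminal block 18 x 52 x 19 mm; origin under its centre
- nut_driver: bystander: nut driver 29 x 174 x 29 mm, lying; origin under the centre
- board_spare: bystander: circuit board 60 x 85 x 16 mm; origin under its centre
- tape_esd: bystander: roll of tape 74 x 78 x 24 mm, lying flat; origin under its centre
- hex_key_set: bystander: folding hex key set in a red holder, 24 x 98 x 16 mm, lying; origin under the centre
Things that resemble listed ones, but are neither listed nor needed, are in the scene too. There is more than one size of the fixture; the one meant has the size given above. Of the things that look like the heat_sink, the smaller one is meant.

How it is judged:
On the way, in this order (a step that is already met when the one before it is completed fails the run):
1. the strap is over the heat sink, at its stop, with the lever still up (value of joint strap below 0.08 rad and value of joint lever below 0.5 rad), for 0.2 s.
2. the cam lever is pushed down (value of joint lever above 0.86 rad), for 0.2 s.
At the end, for the whole second after the job is handed in: the strap stands within 0.10 rad of its stop, the lever within 0.09 rad of fully down, the pad presses the heat sink with more than 2 N, and the heat sink lies still in its nest within 8 mm of where it was (value of joint strap below 0.1 rad and value of joint lever above 0.86 rad and contact force between pad and heat_sink above 2 N and distance of heat_sink from where it was at the start of the episode below 0.008 m and linear speed of heat_sink below 0.02 m/s); the robot touches nothing.
It fails at once if the lever is pushed down while the strap is not over the heat sink (value of joint lever above 0.6 rad and value of joint strap above 0.15 rad).
It fails at once if the heat sink is shoved or lifted out of its nest (distance of heat_sink from where it was at the start of the episode above 0.012 m).
It fails at once if a bystander is moved by more than 20 mm (distance of any of loupe, connector_block, nut_driver, board_spare, tape_esd, hex_key_set from where it was at the start of the episode above 0.02 m).
It also fails if it takes over 45 s, if anything falls off the work surface, if the arm or the gripper's body presses on something with over 40 N, if the wrist force passes 120 N, or if a joint passes its speed limit or range.

## Robot

A 6-joint arm with a two-finger parallel gripper is mounted at the origin on a cart in front of the work surface, level with it; the furniture and walls round the work are solid. World frame = base frame: x ahead of the robot, y to its left, z up, the work surface at z = 0. Lengths are in m, angles in rad, forces in N, time in s.
With the tool pointing down it reaches from about 0.225 to 0.875 m from the base axis. Payload 3.4 kg.
Tool frame: the origin (TCP) lies midway between the tips of the shut fingers; the grasp point (between the pads) lies behind it (manip.grip_point_offset is the z of the grasp point in the tool frame, in m); z points along the fingers, x is the direction in which the jaws open and shut, and the axes are right-handed (so a half turn about z gives the same grasp; the last joint's range is limited). The gripper opens to 85 mm and grips with 20 to 120 N. Pads are 22 mm wide; open, the fingers measure 114 mm over their backs; the gripper's body (76 mm by 85 mm) begins 54 mm behind the grasp point. The pads swing forward as they close: fully open they stand 13 mm farther back than shut.
Start: joints at [-1.322, 0.276, 1.505, -0, 1.361, -0.121], TCP at [0.208, -0.536, 0.231] pointing down, gripper open.
Joint ranges: [-2.89, 2.89], [-0.75, 2.08], [0.22, 2.7], [-1.18, 4.32], [0.11, 2.71], [-2.7, 2.7]. Speed limits (rad/s): [2.57, 2.57, 3.14, 3.14, 3.14, 3.14].

## Interface

Orientations are given as a unit quaternion [w, x, y, z].
In Python, from rig import manip, eyes, recognise, regions_of, mark_of gives the robot as it stands.
- The arm moves only by the shell command python3 -m inch 'ROWS' [FORCE]. ROWS is JSON, a list of rows, each a list of 5 numbers: the gripper command: -1 is shut, 1 is fully open, values between are in proportion, then the shift along the tool's x, y, z in mm, then the turn about the tool's z in degrees. A call has 1 to 20 rows; each row shifts and turns the pose as measured when the row begins, along the tool's axes as they then stand; what a row does not reach is not made up. A row lasts 1/12 s, in which the tool goes at most 41.7 mm and 7.16 degrees, less where a joint would pass 70% of its speed; a pose out of reach is approached as far as the arm can. A call with a gripper value outside its range is refused whole. The fingers move at their own pace and stop on an object; FORCE is the grip in N (left out, the last holds). Time passes only in rows, so rows that do not move let the fingers close. It gives the time, the measured TCP pose, the force and the opening at its end, in the units of the state.
- manip.get_state(): the state, without advancing time (a new reading comes with each control period).
- eyes.get_image(name): name is "scene" or "side" or "wrist"; returns a dict with "frame" (420x560x3 uint8, red, green, blue), "K" (3x3 intrinsics, pixels), "rvec" (rotation vector, rad) and "tvec" (3), from world to camera coordinates, as OpenCV has them; the wrist camera has in their place "mount" (4x4, takes a point from camera to tool coordinates, whose origin is the TCP and whose axes are the tool frame's). Camera axes: x right, y down, z forward; pixel columns grow to the right and rows downward; lengths in m; the calibration is good to about 2 mm. A picture is of the moment at which its call begins: read the wrist's pose just before it. There is no depth.
- manip.sign_off(): hands the job in, once; it reports no verdict.
Trained networks look in a picture, given as the dict that the camera call returned (one of the last four; its "shot" number tells which), for a name from the list of things; names that differ only in an ending like _2 or _b are one class to them, and where a whole thing is asked for, a point or a joint stands for the part that bears it (a point fixed in the world has none). Each returns a list of dicts, best first, with "confidence" (0 to 1); they miss things now and then, are a little off and sometimes report something else, mostly with a low value. They report only what shows in the picture. A call takes as long as a camera call. They do not tell look-alikes from the thing itself.
- recognise(picture, target): "bbox" ([left, top, width, height] in pixels, round what is visible of it).
- regions_of(picture, target): "mask" (420x560 bool, what is visible of it) and "bbox" ([left, top, width, height] in pixels, round what is visible of it).
- mark_of(picture, target): "point" ([row, column] in pixels: a listed point, or the origin of a listed thing).
The state is a dict: "clock": time; "qpos": joint angles; "qd": joint speeds; "effort": joint torques, N m; "position": TCP position; "ee_rot": TCP orientation; "contact_force": force on the tool from outside, world axes, zero at the start; "moment": the same for the moment, N m; "width": finger opening in m.
Only numpy, scipy, OpenCV 4.12 (cv2) and the standard library are available. Lean on these libraries where they do the work, as an engineer would, in place of code of your own. Each camera call takes 0.05 s, during which the arm holds its last target.

## Working session

There is one attempt and no reset: what is moved stays moved. The work goes in short steps, Python scripts to look and compute and a shell command to move; the robot and the scene stay as the last step left them, time stands still between calls to the robot, and variables do not carry over. Pictures are saved under pics/ and viewed, and the job is handed in when it is done.

```bash
ls; mkdir -p pics; python3 - <<'E'
from rig import manip, eyes
import cv2
print(manip.get_state(), manip.grip_point_offset)
for n in ["scene","side","wrist"]:
    p=eyes.get_image(n); cv2.imwrite(f"pics/{n}0.png",cv2.cvtColor(p["frame"],cv2.COLOR_RGB2BGR))
    print(n,p["K"].tolist(),p.get("rvec"),p.get("tvec"),p.get("mount"))
E
```

```text
pics
{'clock': 0.0, 'qpos': array([-1.32198784e+00,  2.76619812e-01,  1.50616700e+00,  2.49317520e-05,
        1.36073438e+00, -1.21022101e-01]), 'qd': array([-1.51681100e-04,  1.22884051e-03,  5.65716911e-04, -8.38404002e-04,
       -9.43230356e-05, -1.02925065e-04]), 'effort': array([-3.86777847e-04, -4.16764677e+01, -2.45803928e+01, -2.58233913e-04,
        1.09398243e-02, -7.23592876e-06]), 'position': array([ 0.20769185, -0.53558488,  0.2304121 ]), 'ee_rot': array([-6.46065588e-04,  8.25061012e-01, -5.65042827e-01, -7.15933071e-04]), 'contact_force': array([ 0.48342213,  0.21922149, -0.67708452]), 'moment': array([-0.03397828,  0.04544377, -0.0071221 ]), 'width': 0.08581687499764194} -0.0187
scene [[523.6803910665258, 0.0, 284.361817702614], [0.0, 523.6803910665258, 209.6314927293609], [0.0, 0.0, 1.0]] [ 1.85913181 -0.91345442  0.59005587] [-0.37237987  0.29787325  0.78370641] None
side [[492.1485085262821, 0.0, 277.61916109625605], [0.0, 492.1485085262821, 210.9030576871732], [0.0, 0.0, 1.0]] [ 2.05700885 -0.10126279  0.03272816] [-0.58126148  0.10820832  1.17743432] None
wrist [[367.1570236355825, 0.0, 279.57066746263814], [0.0, 367.1570236355825, 213.74104128198755], [0.0, 0.0, 1.0]] None None [[ 9.99999772e-01  5.49592257e-04 -3.91669800e-04  5.63664645e-04]
 [-4.29234795e-04  9.65796866e-01  2.59299496e-01 -6.56449592e-02]
 [ 5.20782461e-04 -2.59299269e-01  9.65796882e-01 -1.42457803e-01]
 [ 0.00000000e+00  0.00000000e+00  0.00000000e+00  1.00000000e+00]]
```

View pics/scene0.png

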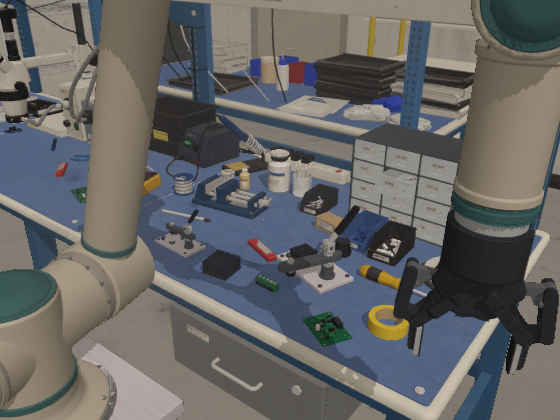

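View pics/side0.png

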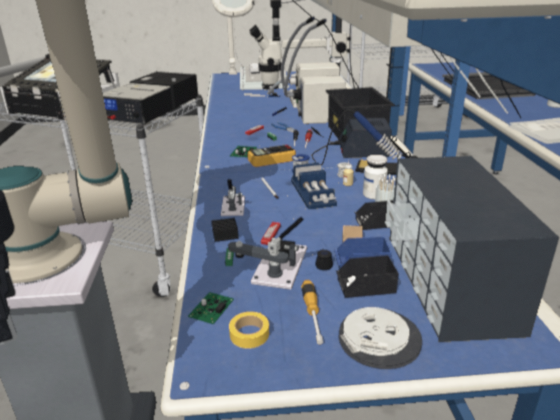

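View pics/wrist0.png

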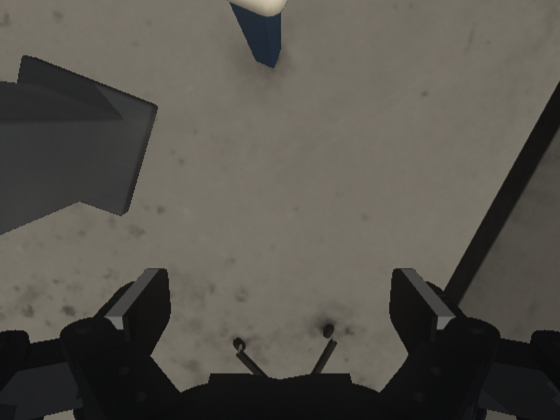

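The jig in question looks like the one at scene (318,262) and side (275,262), and a smaller one sits at scene (180,240). I'll zoom in and take marks.

```bash
cat > h.py <<'E'
import numpy as np, cv2
from rig import manip, eyes, recognise, regions_of, mark_of
from scipy.spatial.transform import Rotation as R
def cam(p,st=None):
    if p.get("mount") is None:
        Rm,_=cv2.Rodrigues(np.array(p["rvec"],float)); t=np.array(p["tvec"],float).ravel()
        return Rm,t
    q=st["ee_rot"]; Rt=R.from_quat([q[1],q[2],q[3],q[0]]).as_matrix()
    M=np.array(p["mount"]); Rc=Rt@M[:3,:3]; c=Rt@M[:3,3]+st["position"]
    return Rc.T,-Rc.T@c
def ray(p,rc,st=None):
    Rm,t=cam(p,st); K=np.array(p["K"])
    d=Rm.T@np.linalg.inv(K)@np.array([rc[1],rc[0],1.0]); return -Rm.T@t,d
def atz(p,rc,z,st=None):
    o,d=ray(p,rc,st); return o+d*(z-o[2])/d[2]
def proj(p,X,st=None):
    Rm,t=cam(p,st); x=np.array(p["K"])@(Rm@np.array(X)+t); return x[:2]/x[2]
def tri(rays):
    A=0;b=0
    for o,d in rays:
        d=d/np.linalg.norm(d);P=np.eye(3)-np.outer(d,d);A=A+P;b=b+P@o
    X=np.linalg.solve(A,b); return X,[np.linalg.norm((np.eye(3)-np.outer(d,d)/(d@d))@(X-o)) for o,d in rays]
E
python3 - <<'E'
from h import *
a=eyes.get_image("scene"); b=eyes.get_image("side")
def crop(p,x,y,w,h,s,n): cv2.imwrite(n,cv2.cvtColor(cv2.resize(p["frame"][y:y+h,x:x+w],None,fx=s,fy=s,interpolation=cv2.INTER_CUBIC),cv2.COLOR_RGB2BGR))
crop(a,150,190,260,160,3,"pics/s1.png"); crop(b,180,170,180,150,4,"pics/d1.png")
Z=dict(strap_pivot=.057,strap_end=.057,lever_hinge=.084,heat_sink=.01,fixture=0,lever_tip=.16,loupe=0,connector_block=0,nut_driver=0,board_spare=0,tape_esd=0,hex_key_set=0)
for n,z in Z.items():
  for nm,p in(("scene",a),("side",b)):
    for m in mark_of(p,n)[:3]: print(n,nm,np.round(m["point"]),round(m["confidence"],2),np.round(atz(p,m["point"],z),3))
E
```

```text
strap_pivot scene [255. 330.] 0.8 [ 0.572 -0.151  0.057]
strap_pivot scene [231. 189.] 0.61 [0.464 0.156 0.057]
strap_pivot side [256. 276.] 0.63 [ 0.567 -0.154  0.057]
strap_pivot side [199. 230.] 0.47 [0.471 0.133 0.057]
strap_end scene [225. 168.] 0.75 [0.454 0.214 0.057]
strap_end scene [279. 326.] 0.68 [ 0.49  -0.195  0.057]
strap_end scene [266. 278.] 0.65 [ 0.47  -0.093  0.057]
strap_end side [219. 299.] 0.61 [0.638 0.003 0.057]
strap_end side [245. 229.] 0.55 [ 0.467 -0.098  0.057]
strap_end side [189. 234.] 0.52 [0.481 0.193 0.057]
lever_hinge scene [231. 191.] 0.82 [0.432 0.113 0.084]
lever_hinge scene [255. 329.] 0.21 [ 0.532 -0.174  0.084]
lever_hinge side [246. 274.] 0.77 [ 0.564 -0.157  0.084]
lever_hinge side [192. 229.] 0.71 [0.468 0.121 0.084]
heat_sink scene [259. 301.] 0.81 [ 0.585 -0.07   0.01 ]
heat_sink scene [267. 221.] 0.81 [0.449 0.046 0.01 ]
heat_sink side [234. 226.] 0.76 [0.458 0.033 0.01 ]
heat_sink side [253. 288.] 0.57 [ 0.601 -0.072  0.01 ]
fixture scene [284. 326.] 0.81 [ 0.551 -0.16   0.   ]
fixture scene [248. 189.] 0.71 [0.475 0.173 0.   ]
fixture 
[... 448 characters left out ...]
0.68  -0.104  0.   ]
connector_block scene [288. 268.] 0.67 [ 0.463 -0.074  0.   ]
connector_block side [257. 230.] 0.5 [ 0.466 -0.058  0.   ]
nut_driver scene [289. 397.] 0.71 [ 0.624 -0.285  0.   ]
nut_driver side [315. 314.] 0.8 [ 0.631 -0.285  0.   ]
nut_driver side [309. 212.] 0.39 [ 0.429 -0.245  0.   ]
board_spare scene [327. 322.] 0.93 [ 0.426 -0.231  0.   ]
board_spare side [310. 212.] 0.79 [ 0.43  -0.249  0.   ]
tape_esd scene [326. 388.] 0.61 [ 0.502 -0.326  0.   ]
tape_esd scene [256. 331.] 0.41 [ 0.651 -0.106  0.   ]
tape_esd side [333. 247.] 0.85 [ 0.497 -0.323  0.   ]
hex_key_set scene [251. 264.] 0.59 [0.574 0.028 0.   ]
hex_key_set side [255. 278.] 0.7 [ 0.579 -0.065  0.   ]
```

View pics/s1.png

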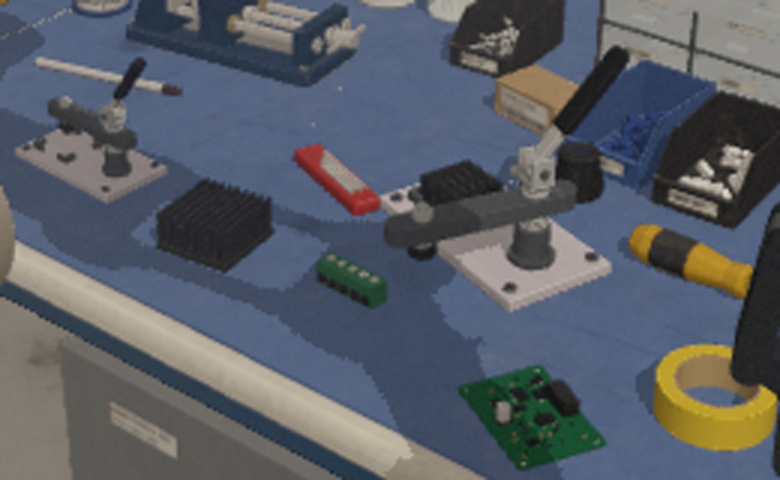

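View pics/d1.png

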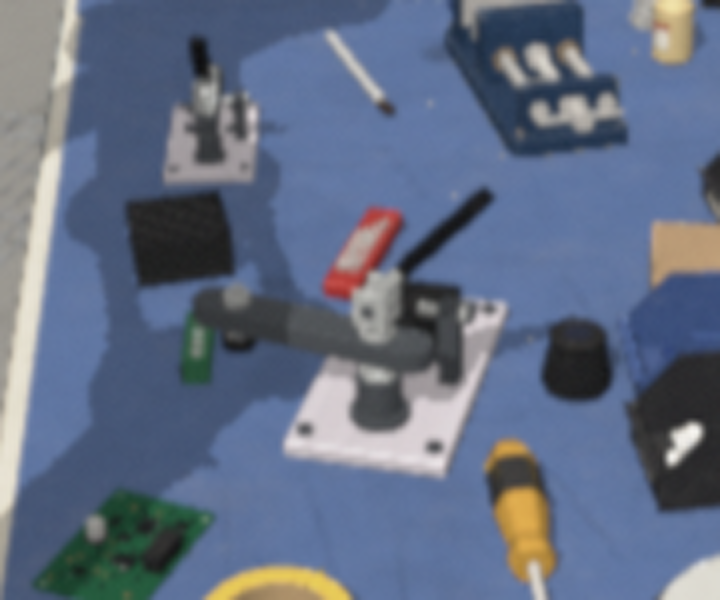

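The wanted jig's pivot is near (0.57,-0.152), the sink near (0.593,-0.072) and the strap end near (0.467,-0.098). So the strap is about 1.35 rad open and the lever is raised. I'll triangulate these properly.

```bash
cat > m.py <<'E'
from h import *
def near(p,n,X,st=None,tol=25):
    c=proj(p,X,st); L=[m for m in mark_of(p,n) if np.hypot(m["point"][1]-c[0],m["point"][0]-c[1])<tol]
    return L[0]["point"] if L else None
G=dict(strap_pivot=(.57,-.152,.057),strap_end=(.468,-.097,.057),lever_hinge=(.57,-.152,.084),lever_tip=(.62,-.18,.163),heat_sink=(.593,-.072,.01),fixture=(.57,-.152,0))
E
python3 - <<'E'
from m import *
from collections import defaultdict
r=defaultdict(list)
for i in range(3):
  for c in("scene","side"):
    p=eyes.get_image(c)
    for n,X in G.items():
        k=near(p,n,X)
        if k is not None: r[n].append(ray(p,k))
for n in r:
    X,e=tri(r[n]); print(n,len(e),np.round(X,4),np.round(e,4))
E
```

```text
strap_pivot 6 [ 0.5711 -0.1525  0.0549] [0.004  0.0013 0.0033 0.0019 0.0015 0.002 ]
strap_end 6 [ 0.4647 -0.1024  0.0618] [0.0052 0.0047 0.0051 0.0034 0.0037 0.0034]
lever_hinge 6 [ 0.5679 -0.1524  0.0842] [0.0009 0.0034 0.0036 0.0049 0.0041 0.0017]
lever_tip 6 [ 0.6117 -0.1862  0.1637] [0.0057 0.0025 0.0054 0.004  0.0027 0.0024]
heat_sink 6 [ 0.5917 -0.0684  0.0118] [0.0037 0.0007 0.0052 0.0018 0.0054 0.009 ]
fixture 6 [ 0.5659 -0.1477 -0.0077] [0.0033 0.0026 0.0034 0.0032 0.0003 0.0042]
```

```bash
python3 -m inch '[[-1,-22,-30,2,0],[-1,-22,-30,2,0],[-1,-22,-30,2,0],[-1,-22,-30,2,0],[-1,-22,-30,2,0],[-1,-22,-30,2,0],[-1,-22,-30,2,0],[-1,-22,-30,2,0],[-1,-22,-30,2,0],[-1,-22,-30,2,0],[-1,0,0,0,-7],[-1,0,0,0,-7],[-1,0,0,0,-7],[-1,0,0,0,-7],[-1,0,0,0,-7],[-1,0,0,0,-7],[-1,0,0,0,0]]'
cat > w.py <<'E'
from m import *
import sys
def view(name):
    st=manip.get_state(); p=eyes.get_image("wrist"); cv2.imwrite(name,cv2.cvtColor(p["frame"],cv2.COLOR_RGB2BGR)); return st,p
def yaw(st):
    q=st["ee_rot"]; M=R.from_quat([q[1],q[2],q[3],q[0]]).as_matrix(); return M,np.degrees(np.arctan2(M[1,0],M[0,0]))
def go(X):
    st=manip.get_state(); M,y=yaw(st); print("clock",st["clock"],"tcp",st["position"].round(4),"yaw",round(y,1),"F",st["contact_force"].round(1)); print("tool mm",(M.T@(np.array(X)-st["position"])*1000).round(1))
E
python3 - <<'E'
from w import *
st,p=view("pics/w1.png"); go((.465,-.147,.1))
for n,X in G.items():
    k=near(p,n,X,st,60)
    if k is not None: print(n,np.round(k),atz(p,k,X[2],st).round(4))
E
```

```text
clock: 4.97
position: [0.4181, -0.2091, 0.2093]
ee_rot: [0.002, 0.974, -0.228, 0.003]
contact_force: [-0.9, -1.2, 0.9]
width: 0.0001
clock 5.0167 tcp [ 0.4181 -0.2092  0.2093] yaw -26.6 F [ 1.   0.5 -0.3]
tool mm [ 13.3 -76.9 109.2]
strap_pivot [ 38. 422.] [ 0.5665 -0.1488  0.057 ]
strap_end [ 37. 270.] [ 0.4666 -0.0988  0.057 ]
lever_hinge [ 37. 436.] [ 0.5648 -0.1525  0.084 ]
fixture [ 55. 397.] [ 0.5651 -0.1519  0.    ]
```

View pics/w1.png

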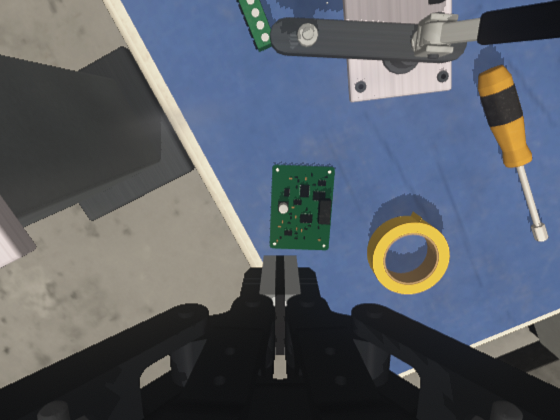

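The strap lies along the image's x axis: free end at about (37,272), pivot at about (38,422). The lever extends to the right. I'll move beside the strap at r≈95 mm and descend.

```bash
python3 -m inch '[[-1,5,-32,0,0],[-1,5,-32,10,0],[-1,0,-8,35,0],[-1,0,0,38,0],[-1,0,0,35,0],[-1,0,0,25,0],[-1,0,0,0,0]]'
python3 - <<'E'
from w import *
go((.462,-.148,.048))
st,p=view("pics/w2.png")
E
```

```text
clock: 5.9
position: [0.4673, -0.1519, 0.0654]
ee_rot: [0.004, 0.972, -0.234, 0.01]
contact_force: [-1.2, -0.0, 0.4]
width: -0.0002
clock 5.9 tcp [ 0.4673 -0.1519  0.0654] yaw -27.1 F [-1.2 -0.   0.4]
tool mm [-6.8 -1.1 17.2]
```

View pics/w2.png

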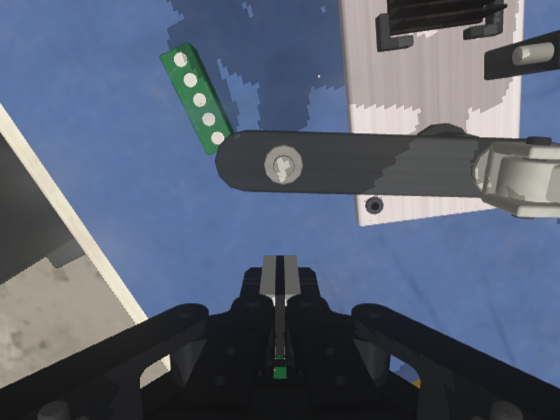

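```bash
python3 -m inch '[[-1,-4,0,14,0],[-1,-2,0,8,0],[-1,0,-6,0,0],[-1,0,-6,0,0],[-1,0,-6,0,0],[-1,0,-6,0,0],[-1,-1,-8,0,4],[-1,-2,-9,0,6]]'
python3 - <<'E'
from w import *
go((.462,-.148,.048))
st,p=view("pics/w3.png")
E
```

```text
clock: 6.62
position: [0.4876, -0.1146, 0.0535]
ee_rot: [0.005, 0.946, -0.322, 0.02]
contact_force: [-0.3, -2.1, -0.7]
width: -0.0001
clock 6.6167 tcp [ 0.4876 -0.1146  0.0535] yaw -37.6 F [-0.3 -2.1 -0.7]
tool mm [-0.1 42.1  5.3]
```

View pics/w3.png

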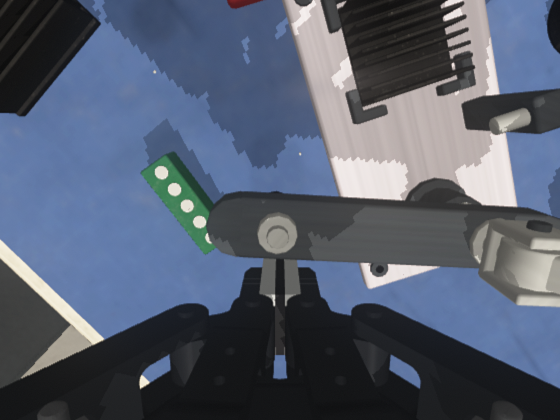

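Contact at about (250,280) with the strap following. I'll continue along the arc.

```bash
python3 -m inch '[[-1,-2,-9,3,6],[-1,-2,-9,2,6],[-1,-2,-9,1,6],[-1,-2,-9,1,6],[-1,-2,-9,0,6],[-1,-2,-9,0,6]]'
python3 - <<'E'
from w import *
go((.462,-.148,.048))
st,p=view("pics/w4.png")
E
```

```text
clock: 7.17
position: [0.5253, -0.071, 0.0512]
ee_rot: [-0.0, 0.796, -0.605, 0.023]
contact_force: [-1.8, -2.3, -0.5]
width: -0.0001
clock 7.1667 tcp [ 0.5253 -0.071   0.0512] yaw -74.5 F [-1.8 -2.3 -0.5]
tool mm [57.1 81.7  3. ]
```

View pics/w4.png

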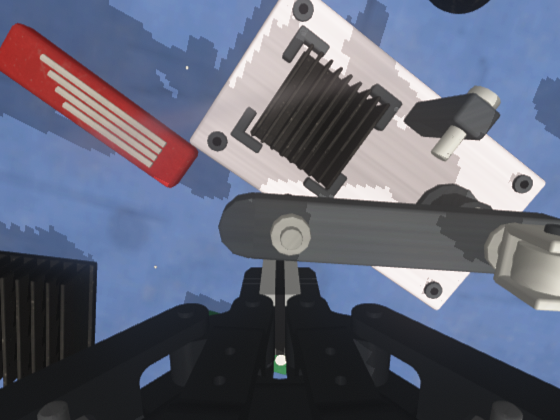

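The strap tracks the finger. About 35° remain, judging by the plate edge against the strap.

```bash
python3 -m inch '[[-1,-2,-9,1,6],[-1,-2,-9,1,6],[-1,-2,-9,0,6],[-1,-2,-8,0,5]]'
python3 - <<'E'
from w import *
go((.462,-.148,.048))
st,p=view("pics/w5.png")
E
```

```text
clock: 7.55
position: [0.5586, -0.0573, 0.0517]
ee_rot: [0.004, -0.659, 0.752, -0.022]
contact_force: [-1.6, -1.2, 0.4]
width: -0.0
clock 7.55 tcp [ 0.5586 -0.0573  0.0517] yaw -97.6 F [-1.6 -1.2  0.4]
tool mm [102.5  84.    2.9]
```

View pics/w5.png

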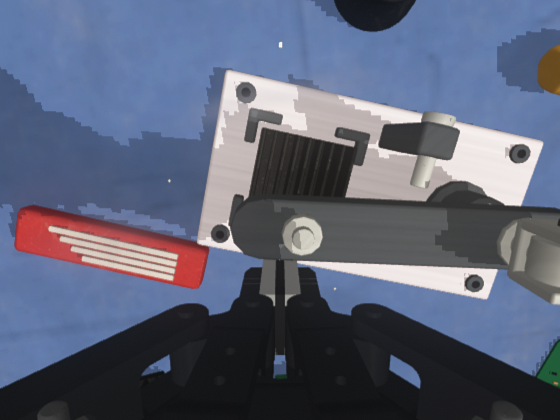

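```bash
python3 -m inch '[[-1,-2,-9,1,6],[-1,-1,-6,0,4],[-1,0,-4,0,2],[-1,0,-4,0,0]]'; python3 -m inch '[[-1,0,-4,0,0],[-1,0,-4,0,0]]'
python3 - <<'E'
from w import *
go((.462,-.148,.048))
st,p=view("pics/w6.png")
E
```

```text
clock: 7.93
position: [0.5744, -0.0558, 0.0515]
ee_rot: [0.001, -0.581, 0.814, -0.014]
contact_force: [-7.9, 2.9, 6.5]
width: 0.0001
clock: 8.1
position: [0.5741, -0.0559, 0.0517]
ee_rot: [-0.004, -0.585, 0.811, -0.008]
contact_force: [-6.7, 2.0, 4.7]
width: -0.0004
clock 8.1 tcp [ 0.5741 -0.0559  0.0517] yaw -108.4 F [-6.7  2.   4.7]
tool mm [122.7  77.4   5. ]
```

View pics/w6.png

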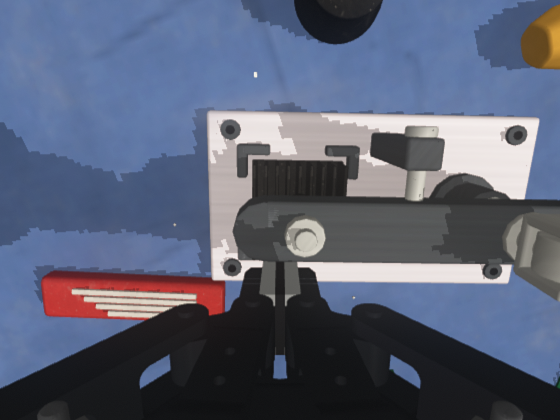

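The strap is parallel to the plate and touches the post. The push stalls at ~8 N without moving, so it is at its stop. I'll back off, rise, and re-measure the lever.

```bash
python3 -m inch '[[-1,0,12,0,0],[-1,0,20,0,0],[-1,0,15,-20,0],[-1,0,0,-40,0],[-1,0,0,-40,0],[-1,0,0,-40,0],[-1,0,0,-40,0],[-1,0,0,0,0]]'
python3 - <<'E'
from w import *
from collections import defaultdict
G=dict(strap_pivot=(.57,-.152,.057),strap_end=(.602,-.045,.057),lever_hinge=(.57,-.152,.084),lever_tip=(.551,-.206,.163),heat_sink=(.593,-.072,.01),fixture=(.57,-.152,0))
r=defaultdict(list)
for i in range(2):
  for c in("scene","side","wrist"):
    st=manip.get_state(); p=eyes.get_image(c)
    if i==0: cv2.imwrite(f"pics/{c}7.png",cv2.cvtColor(p["frame"],cv2.COLOR_RGB2BGR))
    for n,X in G.items():
        k=near(p,n,X,st)
        if k is not None:
            r[n].append(ray(p,k,st))
            if i==0: print(c,n,np.round(k),atz(p,k,X[2],st).round(4))
for n in r:
    if len(r[n])>2:
        X,e=tri(r[n]); print(n,len(e),np.round(X,4),np.round(e,4))
go((.551,-.206,.19))
E
```

```text
clock: 8.82
position: [0.5232, -0.0363, 0.239]
ee_rot: [-0.005, -0.603, 0.797, -0.006]
contact_force: [0.9, 0.5, 0.7]
width: 0.0
scene strap_pivot [256. 331.] [ 0.5674 -0.1559  0.057 ]
scene strap_end [234. 298.] [ 0.6036 -0.0458  0.057 ]
scene lever_hinge [244. 330.] [ 0.5694 -0.1528  0.084 ]
scene lever_tip [221. 352.] [ 0.5493 -0.2096  0.163 ]
scene heat_sink [258. 301.] [ 0.5896 -0.0655  0.01  ]
scene fixture [281. 326.] [ 0.5583 -0.1528  0.    ]
side strap_pivot [256. 278.] [ 0.5715 -0.1525  0.057 ]
side strap_end [227. 287.] [ 0.6033 -0.034   0.057 ]
side lever_hinge [244. 276.] [ 0.5683 -0.1466  0.084 ]
side lever_tip [228. 266.] [ 0.5459 -0.2153  0.163 ]
side heat_sink [251. 284.] [ 0.5942 -0.064   0.01  ]
side fixture [276. 277.] [ 0.5703 -0.1479  0.    ]
wrist strap_pivot [ 98. 398.] [ 0.5647 -0.1532  0.057 ]
wrist strap_end [ 90. 263.] [ 0.6014 -0.0484  0.057 ]
wrist lever_hinge [ 99. 410.] [ 0.5631 -0.1533  0.084 ]
wrist heat_sink [ 94. 292.] [ 0.5934 -0.0729  0.01  ]
wrist fixture [ 97. 378.] [ 0.5674 -0.1526  0.    ]
strap_pivot 6 [ 0.5668 -0.1527  0.0589] [0.0038 0.0048 0.002  0.002  0.006  0.002 ]
strap_end 5 [ 0.5999 -0.0492  0.061 ] [0.0014 0.0046 0.0015 0.0067 0.0035]
lever_hinge 6 [ 0.5662 -0.1532  0.0875] [0.0021 0.0017 0.0031 0.0033 0.0015 0.0025]
lever_tip 3 [ 0.5457 -0.2118  0.1644] [0.0007 0.003  0.0024]
heat_sink 5 [ 0.5944 -0.0677  0.0103] [0.0048 0.0018 0.0052 0.0021 0.0063]
fixture 6 [ 0.5659 -0.1506 -0.0014] [0.0037 0.005  0.0027 0.0026 0.0009 0.0029]
clock 10.9167 tcp [ 0.5188 -0.0357  0.2302] yaw -106.1 F [-0.3 -0.   0. ]
tool mm [154.  -78.8  41.7]
```

View pics/wrist7.png

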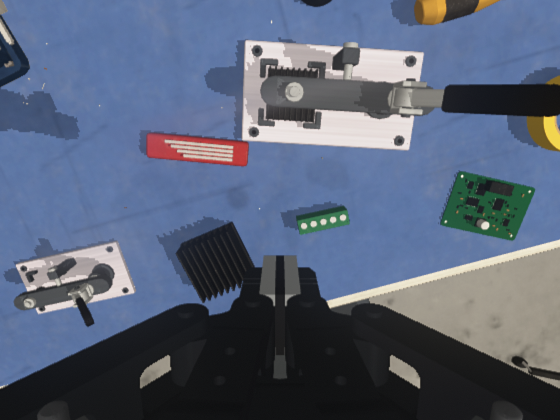

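View pics/side7.png

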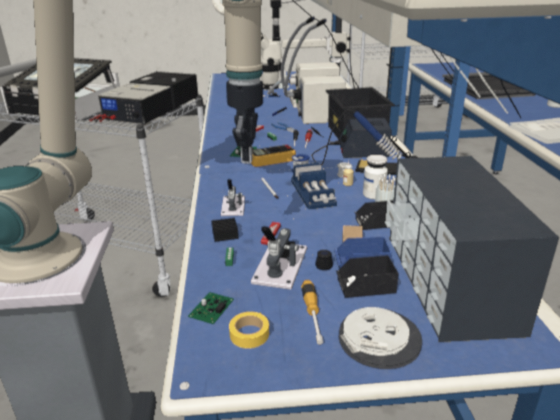

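The strap is aligned over the sink and the lever is raised, with its tip at about (0.547,-0.210,0.164). Next I'll move above the lever.

```bash
python3 -m inch '[[-1,30,-16,0,0],[-1,32,-16,0,0],[-1,32,-16,0,0],[-1,32,-16,0,0],[-1,26,-14,0,0],[-1,0,0,0,0]]'
python3 - <<'E'
from w import *
go((.551,-.203,.19))
st,p=view("pics/w8.png")
G=dict(strap_pivot=(.567,-.153,.057),strap_end=(.601,-.047,.057),lever_hinge=(.567,-.153,.084),lever_tip=(.549,-.21,.163))
for n,X in G.items():
    k=near(p,n,X,st,60)
    if k is not None: print(n,np.round(k),atz(p,k,X[2],st).round(4))
E
```

```text
clock: 11.42
position: [0.5534, -0.2076, 0.2315]
ee_rot: [-0.01, -0.604, 0.797, 0.0]
contact_force: [0.1, -0.1, -0.3]
width: -0.0
clock 11.4167 tcp [ 0.5534 -0.2076  0.2315] yaw -105.7 F [ 0.1 -0.1 -0.3]
tool mm [-4.4  3.1 41.5]
strap_pivot [194. 215.] [ 0.5652 -0.1554  0.057 ]
strap_end [186.  83.] [ 0.6026 -0.0474  0.057 ]
lever_hinge [205. 206.] [ 0.5625 -0.151   0.084 ]
lever_tip [241. 276.] [ 0.5453 -0.2048  0.163 ]
```

View pics/w8.png

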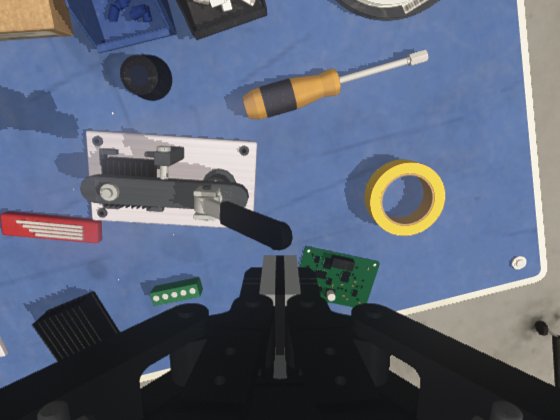

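Lever tip at pixel (238,282), in line with the fingers. I'll centre with a small shift and descend to contact.

```bash
python3 -m inch '[[-1,-3,3,15,0],[-1,-2,1,18,0],[-1,0,0,12,0],[-1,0,0,8,0],[-1,0,0,6,0],[-1,0,0,6,0]]'
python3 - <<'E'
from w import *
go((.550,-.2056,.16))
st,p=view("pics/w9.png")
E
```

```text
clock: 12.17
position: [0.5487, -0.1869, 0.1685]
ee_rot: [-0.007, -0.61, 0.793, 0.0]
contact_force: [0.8, -0.2, -0.6]
width: 0.0001
clock 12.1667 tcp [ 0.5487 -0.1869  0.1685] yaw -104.8 F [ 0.8 -0.2 -0.6]
tool mm [17.6 -6.1  8.6]
```

View pics/w9.png

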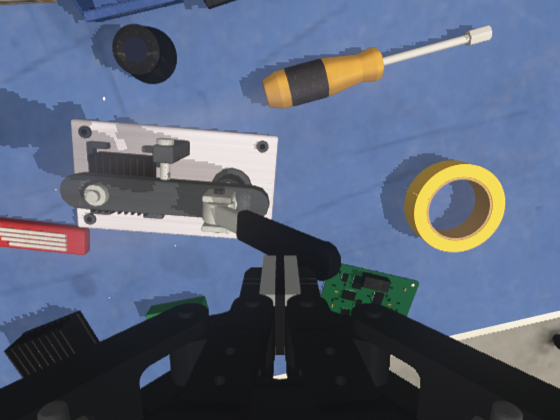

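```bash
python3 -m inch '[[-1,6,0,-8,0],[-1,8,-4,-4,0],[-1,5,-3,0,0],[-1,0,0,0,0]]'
python3 - <<'E'
from w import *
go((.550,-.2056,.165))
st,p=view("pics/w10.png")
for n,X in dict(lever_hinge=(.567,-.153,.084),lever_tip=(.549,-.21,.163)).items():
    k=near(p,n,X,st,60)
    if k is not None: print(n,np.round(k),atz(p,k,X[2],st).round(4))
E
```

```text
clock: 12.55
position: [0.5512, -0.2086, 0.1821]
ee_rot: [-0.007, -0.61, 0.792, -0.0]
contact_force: [0.0, 0.1, 0.5]
width: -0.0
clock 12.55 tcp [ 0.5512 -0.2086  0.1821] yaw -104.8 F [0.  0.1 0.5]
tool mm [-2.8  1.8 17.1]
lever_hinge [214. 194.] [ 0.5658 -0.1542  0.084 ]
```

View pics/w10.png

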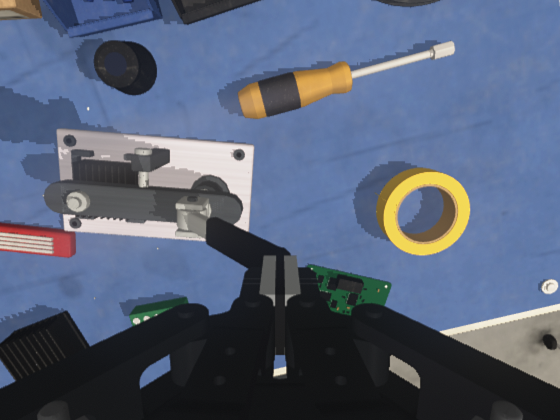

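The fingers now cover the lever tip at about (250,288). I'll press down while compensating for the drift.

```bash
python3 -m inch '[[-1,2,0,7,0],[-1,2,0,7,0],[-1,2,0,6,0],[-1,2,0,6,0]]'
python3 -c "
from w import *
go((.550,-.2056,.165)); view('pics/w11.png')"
```

```text
clock: 13.03
position: [0.5481, -0.2183, 0.1562]
ee_rot: [-0.009, -0.611, 0.791, -0.002]
contact_force: [-4.7, -7.3, 14.1]
width: -0.0001
clock 13.0333 tcp [ 0.5481 -0.2183  0.1562] yaw -104.6 F [-4.7 -7.3 14.1]
tool mm [-12.6   1.5  -9. ]
```

View pics/w11.png

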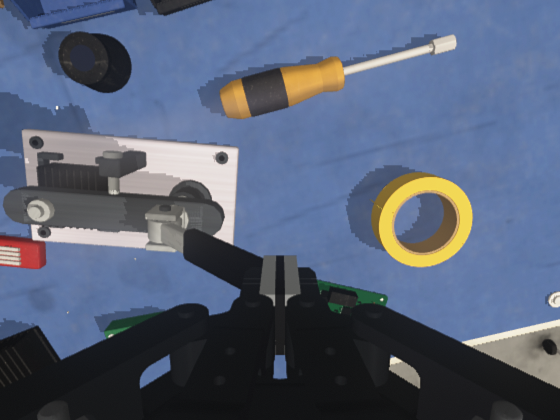

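The reaction points along the lever (outward), so the fingers are bearing on the tip's end rather than its upper face. I'll lift, shift inward, then push perpendicular to the lever.

```bash
python3 -m inch '[[-1,0,0,-12,0],[-1,-6,0,-14,0],[-1,-12,0,0,0],[-1,-12,0,0,0],[-1,0,0,0,0]]'
python3 -c "
from w import *
go((.555,-.190,.17)); view('pics/w12.png')"
```

```text
clock: 13.5
position: [0.5543, -0.1888, 0.1792]
ee_rot: [-0.01, -0.61, 0.792, -0.001]
contact_force: [0.4, -0.2, 0.3]
width: 0.0
clock 13.5 tcp [ 0.5543 -0.1888  0.1792] yaw -104.8 F [ 0.4 -0.2  0.3]
tool mm [ 0.8 -1.1  9.2]
```

View pics/w12.png

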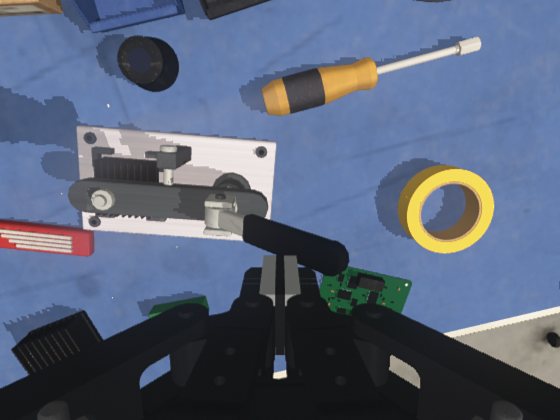

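```bash
python3 -c "
from w import *
st=manip.get_state(); p=eyes.get_image('wrist')
for piv in((.5665,-.153),):
  for r,z in((.03,.125),(.045,.146),(.057,.163)):
    for a in(70,72,74,76):
      print(a,r,proj(p,(piv[0]-r*np.cos(np.radians(a)),piv[1]-r*np.sin(np.radians(a)),z),st).round())
print(proj(p,st['position'],st))
# tip observed (258,338)/ (254,340)
for rc in((252,338),(262,335)): print(atz(p,rc,.163,st))
print(atz(p,(222,262),.12,st))
"
```

```text
70 0.03 [262. 235.]
72 0.03 [262. 233.]
74 0.03 [262. 232.]
76 0.03 [262. 230.]
70 0.045 [290. 251.]
72 0.045 [290. 248.]
74 0.045 [290. 245.]
76 0.045 [291. 242.]
70 0.057 [317. 267.]
72 0.057 [318. 263.]
74 0.057 [318. 259.]
76 0.057 [318. 255.]
[278.83754316 277.11609197]
[ 0.55157708 -0.21741684  0.163     ]
[ 0.54707936 -0.21501043  0.163     ]
[ 0.56221972 -0.18279531  0.12      ]
```

```bash
python3 -m inch '[[-1,2,-2,8,0],[-1,2,-1,6,0],[-1,3,0,5,0],[-1,5,0,5,0],[-1,6,0,5,0]]'
python3 -c "
from w import *
go((.555,-.190,.17)); view('pics/w13.png')"
```

```text
clock: 14.02
position: [0.5512, -0.209, 0.1461]
ee_rot: [-0.012, -0.611, 0.792, 0.0]
contact_force: [-0.7, 2.4, 0.8]
width: 0.0001
clock 14.0167 tcp [ 0.5512 -0.209   0.1461] yaw -104.7 F [-0.7  2.4  0.8]
tool mm [-18.9   1.5 -24.3]
```

View pics/w13.png

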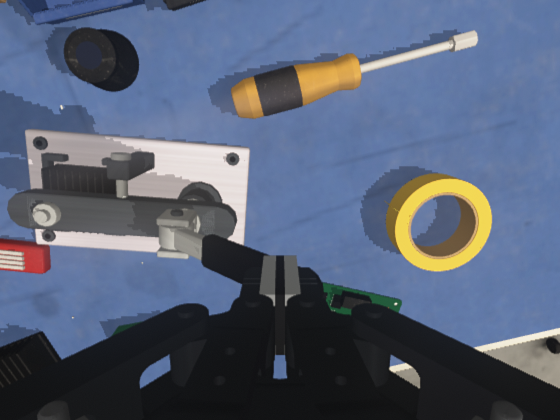

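The reaction now points inward and up, normal to the upper face, and the lever is following. I'll keep going.

```bash
python3 -m inch '[[-1,5,0,7,0],[-1,5,0,7,0],[-1,4,0,7,0],[-1,4,0,7,0]]'
python3 -c "
from w import *
go((.5455,-.228,.092)); view('pics/w14.png')"
```

```text
clock: 14.4
position: [0.5448, -0.2291, 0.1157]
ee_rot: [-0.011, -0.61, 0.792, 0.001]
contact_force: [0.1, 2.2, 1.7]
width: -0.0001
clock 14.4 tcp [ 0.5448 -0.2291  0.1157] yaw -104.8 F [0.1 2.2 1.7]
tool mm [-1.6 -0.7 23.7]
```

View pics/w14.png

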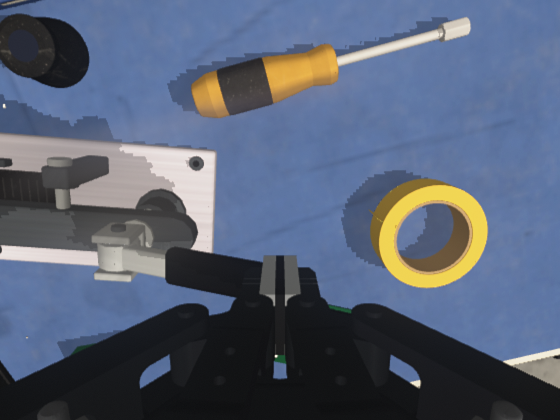

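```bash
python3 -m inch '[[-1,2,0,6,0],[-1,2,0,6,0],[-1,1,0,5,0],[-1,1,0,5,0]]'; python3 -m inch '[[-1,0,0,4,0],[-1,0,0,4,0]]'
python3 -c "
from w import *
go((.5455,-.228,.092)); view('pics/w15.png')"
```

```text
clock: 14.78
position: [0.5425, -0.2368, 0.0911]
ee_rot: [-0.011, -0.61, 0.793, 0.001]
contact_force: [-0.0, 3.7, 18.4]
width: 0.0
clock: 14.95
position: [0.5457, -0.2378, 0.0905]
ee_rot: [-0.009, -0.609, 0.793, -0.003]
contact_force: [-3.7, 5.7, 29.4]
width: -0.0001
clock 14.95 tcp [ 0.5457 -0.2378  0.0905] yaw -104.9 F [-3.7  5.7 29.4]
tool mm [-9.4  2.7 -1.6]
```

View pics/w15.png

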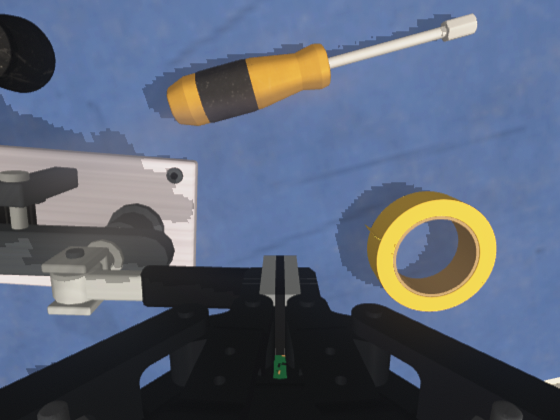

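The push stalls level at z≈0.0905 (expected 0.092) with 29 N, so the lever is at its stop. I'll hold briefly, retreat straight up and check.

```bash
python3 -m inch '[[-1,0,0,3,0],[-1,0,0,2,0],[-1,0,0,-6,0],[-1,0,0,-15,0],[-1,0,0,-35,0],[-1,0,0,-35,0],[-1,0,0,-35,0],[-1,15,20,-15,0],[-1,0,30,0,0],[-1,0,30,0,0],[-1,0,0,0,0]]'
python3 - <<'E'
from w import *
go((.5455,-.228,.092)); view('pics/w16.png')
a=eyes.get_image("scene"); b=eyes.get_image("side")
A=cv2.resize(a["frame"][200:350,230:430],None,fx=2,fy=3.*0.667,interpolation=cv2.INTER_CUBIC)
B=cv2.resize(b["frame"][200:350,180:380],None,fx=2,fy=2,interpolation=cv2.INTER_CUBIC)
B=cv2.resize(B,(A.shape[1],A.shape[0]))
cv2.imwrite("pics/e.png",cv2.cvtColor(np.hstack([A,B]),cv2.COLOR_RGB2BGR))
G=dict(strap_end=(.601,-.047,.057),lever_tip=(.541,-.247,.092),heat_sink=(.593,-.07,.01))
for n,X in G.items():
    r=[]
    for p in(a,b):
        k=near(p,n,X)
        if k is not None: r.append(ray(p,k))
    if len(r)>1: print(n,tri(r))
E
```

```text
clock: 15.92
position: [0.4639, -0.2339, 0.238]
ee_rot: [-0.013, -0.612, 0.791, -0.008]
contact_force: [-0.2, 0.4, 0.4]
width: 0.0003
clock 15.9167 tcp [ 0.4639 -0.2339  0.238 ] yaw -104.6 F [-0.2  0.4  0.4]
tool mm [-30.7 -77.8 144.9]
strap_end (array([ 0.59853004, -0.04219919,  0.05450182]), [np.float64(0.004461302408984343), np.float64(0.00446130240898436)])
lever_tip (array([ 0.53830722, -0.24114778,  0.09265342]), [np.float64(0.0028093041393535147), np.float64(0.0028093041393535286)])
```

View pics/e.png

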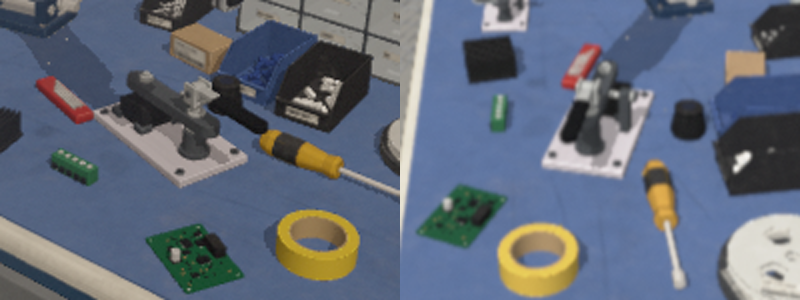

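View pics/w16.png

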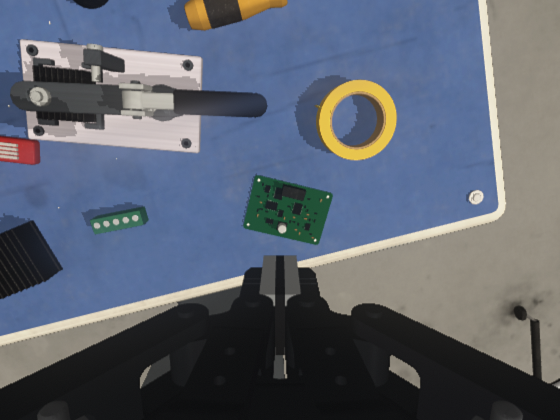

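The lever is level (tip z≈0.0927) and no bystander has visibly moved. Sideways force during the press may have turned the strap a little, so I'll check its angle from better above.

```bash
python3 -m inch '[[-1,-30,-5,0,0],[-1,-30,-10,0,0],[-1,-30,-10,0,0],[-1,-15,-10,0,0],[-1,0,0,0,0],[-1,0,0,0,0]]'
python3 - <<'E'
from w import *
st,p=view('pics/w17.png'); go((.567,-.153,.2))
im=cv2.cvtColor(p["frame"],cv2.COLOR_RGB2BGR)
np.save("w17.npy",{"p":p,"st":st},allow_pickle=True)
cv2.imwrite("pics/w17c.png",cv2.resize(im[20:250,60:360],None,fx=2.6,fy=2.6,interpolation=cv2.INTER_CUBIC))
E
```

```text
clock: 16.87
position: [0.5339, -0.1405, 0.231]
ee_rot: [-0.013, -0.611, 0.791, -0.008]
contact_force: [0.0, -0.3, -0.2]
width: -0.0
clock 16.9167 tcp [ 0.5339 -0.1407  0.231 ] yaw -104.6 F [ 0.3 -0.1  0.7]
tool mm [  2.6 -35.2  31. ]
```

View pics/w17c.png

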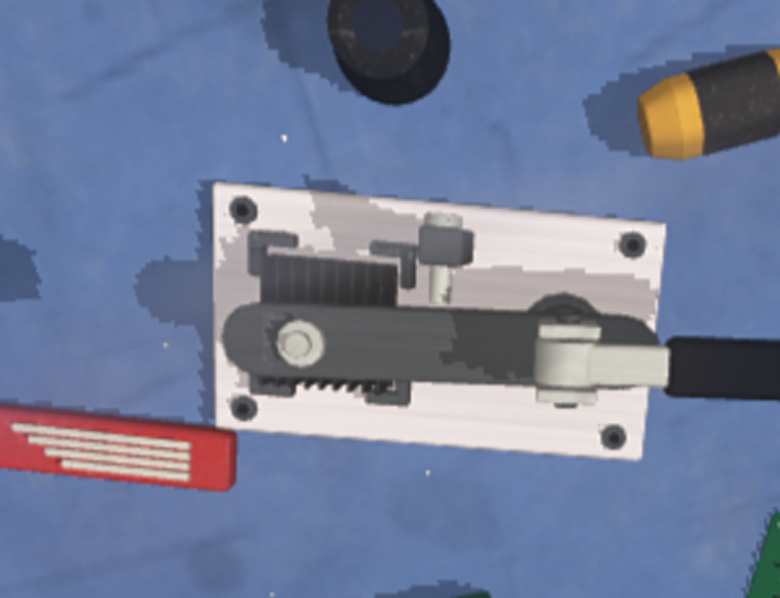

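```bash
python3 - <<'E'
from w import *
D=np.load("w17.npy",allow_pickle=True).item();p,st=D["p"],D["st"]
f=lambda x,y,z:atz(p,(20+(y+.5)/2.6-.5,60+(x+.5)/2.6-.5),z,st)
def ang(a,b): d=a-b; return np.degrees(np.arctan2(d[1],d[0])).round(2),np.linalg.norm(d).round(4)
h=[f(*q,.0105) for q in((243,210),(632,245),(243,408),(613,436))]
print("plate",ang(h[0],h[1]),ang(h[2],h[3]),ang(h[0],h[2])[0]+0,ang(h[1],h[3]))
print("plate edges",ang(f(215,183,.01),f(665,225,.01)),ang(f(215,430,.01),f(641,459,.01)))
for z in(.0575,.064):
  print("strap",ang(f(260,304,z),f(530,310,z)),ang(f(260,378,z),f(535,385,z)))
  print("pivot-screw",ang(f(297,344,z+.01),f(568,363,.0875)))
for c in [np.mean([h[0],h[1],h[2],h[3]],0)]: print(c)
E
python3 - <<'E'
import cv2
im=cv2.imread('pics/w17.png')
cv2.imwrite('pics/w17d.png',cv2.resize(im[125:185,140:325],None,fx=4.2,fy=4.2,interpolation=cv2.INTER_CUBIC))
E
```

```text
plate (np.float64(70.48), np.float64(0.1411)) (np.float64(70.71), np.float64(0.1413)) -19.68 (np.float64(-19.53), np.float64(0.0716))
plate edges (np.float64(70.37), np.float64(0.1625)) (np.float64(71.08), np.float64(0.1638))
strap (np.float64(74.06), np.float64(0.0867)) (np.float64(73.72), np.float64(0.0901))
pivot-screw (np.float64(72.8), np.float64(0.0872))
strap (np.float64(74.06), np.float64(0.0849)) (np.float64(73.72), np.float64(0.0882))
pivot-screw (np.float64(72.31), np.float64(0.0844))
[ 0.58060401 -0.10683428  0.0105    ]
```

View pics/w17d.png

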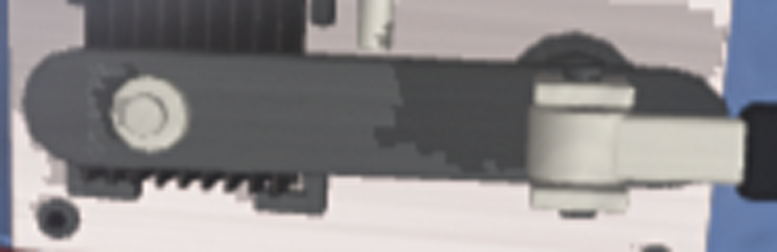

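Strap reads about 2–3° from the plate axis. I'll compare with the same measurement in w6, when it was pressed against its stop.

```bash
python3 - <<'E'
import cv2
from h import *
D=np.load("w17.npy",allow_pickle=True).item();p=D["p"]
st={"position":np.array([.5741,-.0559,.0517]),"ee_rot":np.array([-.004,-.585,.811,-.008])}
def ang(a,b): d=a-b; return np.degrees(np.arctan2(d[1],d[0])).round(2),np.linalg.norm(d).round(4)
f=lambda x,y,z:atz(p,(y,x),z,st)
print(ang(f(230,129,.0105),f(515,135,.0105)),ang(f(232,267,.0105),f(492,271,.0105)),ang(f(208,112,.01),f(538,119,.01)))
def edge(im,xs,r0,r1):
    g=cv2.GaussianBlur(cv2.cvtColor(im,cv2.COLOR_BGR2GRAY).astype(np.float32),(3,3),0)
    out=[]
    for x in xs:
        c=np.diff(g[r0:r1,x]); out.append((x,r0+np.argmax(np.abs(c))+.5))
    return out
im=cv2.imread("pics/w6.png")
L=edge(im,range(270,480,10),185,275); print(L)
im=cv2.imread("pics/w6.png"); cv2.imwrite("pics/w6c.png",cv2.resize(im[170:280,220:560],None,fx=2.3,fy=2.3,interpolation=cv2.INTER_CUBIC))
E
```

```text
(np.float64(70.43), np.float64(0.141)) (np.float64(70.31), np.float64(0.1415)) (np.float64(70.47), np.float64(0.1619))
[(270, np.float64(226.5)), (280, np.float64(260.5)), (290, np.float64(249.5)), (300, np.float64(267.5)), (310, np.float64(261.5)), (320, np.float64(261.5)), (330, np.float64(261.5)), (340, np.float64(261.5)), (350, np.float64(262.5)), (360, np.float64(262.5)), (370, np.float64(262.5)), (380, np.float64(262.5)), (390, np.float64(262.5)), (400, np.float64(262.5)), (410, np.float64(262.5)), (420, np.float64(262.5)), (430, np.float64(263.5)), (440, np.float64(263.5)), (450, np.float64(263.5)), (460, np.float64(263.5)), (470, np.float64(263.5))]
```

View pics/w6c.png

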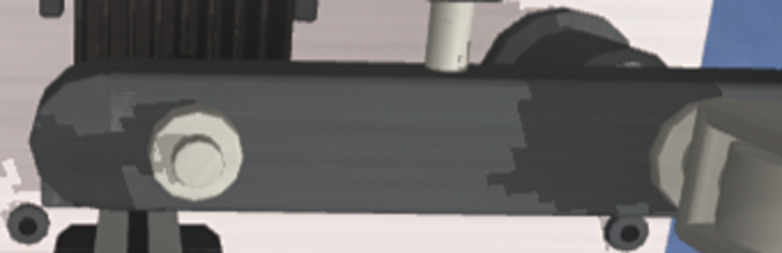

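```bash
python3 - <<'E'
from h import *
D=np.load("w17.npy",allow_pickle=True).item();p,st=D["p"],D["st"]
g=cv2.GaussianBlur(cv2.cvtColor(p["frame"],cv2.COLOR_RGB2GRAY).astype(np.float32),(3,3),0)
def fit(xs,r0,r1,z,s):
    P=[]
    for x in xs:
        c=s*np.diff(g[r0:r1,x]); i=int(np.argmax(c))
        if 0<i<len(c)-1: o=.5*(c[i-1]-c[i+1])/(c[i-1]-2*c[i]+c[i+1]+1e-9)
        else: o=0
        P.append((x,r0+i+.5+o))
    P=np.array(P); k=np.polyfit(P[:,0],P[:,1],1); k=np.polyfit(*P[np.abs(np.polyval(k,P[:,0])-P[:,1])<1].T,1)
    w=[atz(p,(np.polyval(k,x),x),z,st) for x in(xs[0],xs[-1])]; d=w[0]-w[1]
    print(k.round(4),np.degrees(np.arctan2(d[1],d[0])).round(2))
fit(range(222,258,2),160,172,.0575,1)   # lower strap edge vs plate
fit(range(235,256,2),130,145,.0575,-1)  # upper
fit(range(155,300,3),80,112,.01,1)  # plate top
fit(range(155,300,3),180,202,.01,-1)
a=lambda r,c,z: atz(p,(r,c),z,st)
E
```

```text
[3.670000e-02 1.584654e+02] 73.08
[4.670000e-02 1.269255e+02] 72.68
[ 0.0924 76.8473] 70.42
[7.530000e-02 1.732241e+02] 70.66
```

The strap is 0.04 rad off its stop (limit 0.10), the lever is level and the sink is in its nest. The tool is clear, so I'm handing in.

```bash
python3 -c "
from rig import manip
s=manip.get_state(); print(s['clock'],s['contact_force'].round(1)); print(manip.sign_off())"
```

```text
16.9167 [ 0.3 -0.1  0.7]
the job is handed in; nothing more can be done
None
```

I pushed the strap round to its stop over the heat sink, then pressed the cam lever down until it was level, and handed the job in at 16.9 s.

- **Strap:** the push stalled at about 8 N with no further movement, and the strap was parallel to the plate. Sideways force while I pressed the lever then turned it back a little. My last measurement puts it about 2.3° (0.04 rad) from shut, against the 0.10 rad limit. A rougher hand-picked reading gave up to 3.5° (0.06 rad). I didn't push it shut again, because the pad was already down and could have dragged the heat sink.
- **Lever:** my first press landed on the end of the lever and jammed at about 14 N, so I lifted off, moved inward and pushed on its upper face. It stalled level at a tool height of 0.0905 m with 29 N. After I let go, the tip measured 0.093 m high, against 0.092 m expected when fully down.
- **Heat sink:** it looks seated in its nest in the last wrist picture. The last scene and side pictures gave no position for it, so any small shift within its play is unmeasured.
- **Pad force:** I couldn't measure it. I'm inferring it from the lever being fully down.
- **Bystanders:** none had visibly moved in the final pictures, though I didn't re-measure their positions. The tool was clear of everything, with a contact reading of about 0 N.

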